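# Lift the drained parts basket off its trunnions and set it in the drip tray

### The arm

A 7-joint arm with a two-finger parallel gripper is mounted at the origin on a cart in front of the work surface, level with it; the furniture and walls round the work are solid. World frame = base frame: x ahead of the robot, y to its left, z up, the work surface at z = 0. Lengths are in m, angles in rad, forces in N, time in s.
With the tool pointing down it reaches from about 0.425 to 0.925 m from the base axis. Payload 6.8 kg.
Tool frame: the origin (TCP) lies between the finger pads; the fingertips stand r.tcp_to_tips ahead of it and the grasp point (between the pads) lies 3 mm ahead of it (r.tcp_to_tips is the distance from the TCP to the fingertips, in m); z points along the fingers, y is the line along which they close (so a half turn about z gives the same grasp; the last joint's range is limited). The gripper opens to 85 mm and grips with 20 to 120 N. Pads are 22 mm wide; open, the fingers measure 114 mm over their backs; the gripper's body (76 mm by 85 mm) begins 54 mm behind the grasp point. The pads swing forward as they close: fully open they stand 13 mm farther back than shut.
Start: joints at [-1.395, 0.477, 0.022, 1.555, -0.011, 1.109, -0.083], TCP at [0.189, 0.648, 0.253] pointing down, gripper open.
Joint ranges: [-2.96, 2.96], [-0.34, 2.1], [-1.41, 1.46], [0.24, 2.44], [-1.37, 4.51], [0.17, 1.92], [-2.96, 2.96]. Speed limits (rad/s): [2.39, 2.39, 3.14, 3.14, 3.14, 3.14, 3.14].

### API

Orientations are given as a rotation vector (axis times angle).
In Python, from bench import r gives the robot as it stands. The module is installed in compiled form; this text tells all that it offers.
- The arm moves only by the tool step_arm, never from a script. Its argument "moves" is a list of rows, each an object of numbers: "rx", "ry", "rz": the turn, a rotation vector about the tool's x, y, z in degrees; "dx", "dy", "dz": the shift along the tool's x, y, z in mm; "gripper": the opening, from -1 (shut) to 1 (fully open). In form: [{"rx": .., "ry": .., "rz": .., "dx": .., "dy": .., "dz": .., "gripper": ..}, ...]. A call has 1 to 20 rows; each row shifts and turns the commanded pose from where the row before left it, along the tool's axes as they then stand; what a row does not reach is not made up. A row lasts 1/8 s, in which the tool goes at most 62.5 mm and 10.7 degrees, less where a joint would pass 70% of its speed; a pose out of reach is approached as far as the arm can. A call is refused whole if a number of a shift passes 62.5 or a number of a turn 10.7, either way. A call with a gripper value outside its range is refused whole. The fingers move at their own pace and stop on an object; "grip_force" is the grip in N (left out, the last holds). Time passes only in rows, so rows that do not move let the fingers close. It gives the time, the measured TCP pose, the force, the opening and the grip force at its end, in the units of the state.
- r.get_obs(): the state, without advancing time (a new reading comes with each control period).
- r.grab_frame(name): name is "scene" or "side" or "wrist"; returns the picture (420x560x3 uint8, blue, green, red); there is no depth.
- r.camera_info(name): a dict with "mtx" (3x3 intrinsics, pixels), "rvec" (rotation vector, rad) and "tvec" (3), from world to camera coordinates, as OpenCV has them. Camera axes: x right, y down, z forward; pixel columns grow to the right and rows downward; lengths in m; the calibration is good to about 2 mm. The wrist camera is an equidistant fisheye: a pixel r from the principal point sees the ray r / f radians off the axis. A picture is of the moment at which its call begins: read the wrist's pose just before it. camera_info takes no time and is no camera call; for the wrist camera it gives the pose at the moment of the call.
- r.hand_in(): hands the job in; it is judged then, once.
The state is a dict: "clock": time; "joints": joint angles; "qvel": joint speeds; "tau": joint torques, N m; "tcp_pos": TCP position; "orientation": TCP orientation; "contact_force": force on the tool from outside, world axes, zero at the start; "moment": the same for the moment, N m; "grip_width": finger opening in m; "gripper_force": force on a finger pad.
Only numpy, scipy, OpenCV 4.12 (cv2) and the standard library are available. Lean on these libraries where they do the work, as an engineer would, in place of code of your own. Each camera call takes 0.05 s, during which the arm holds its last target. There are 200 camera calls.

### The job

The drilled parts have drained in the wire basket that swings on two pivot pins in the green washing tank. Take the twin-hook lifter from its plywood stand, hook it under the basket's handle bar, lift the basket straight up off its pivots without letting it swing over, and let it down gently on the lifter, level in the steel drip tray, with all three parts still in it. Keep the fingers off the greasy basket and leave the brush and the spanner alone; finish by hanging the lifter back on its stand.

Things in the scene. Friction and masses are not known exactly. Their poses are not given: they have to be found in the camera images.
- tank: Green open washing tank, 156 x 126 mm, rim 68 mm high, empty, fixed. Origin: centre of its underside on the bench; z up. On each y side, at y = +-63 to +-71 mm, stands a dark steel yoke plate, 46 mm wide in x, top 100 mm above the bench, with a slot open at the top, 14 mm wide in x, with a brass V seat at its foot.
- pivot_seat (a point): Point midway between the two yokes, on the pivot line (tank frame x = y = 0, 80 mm above the bench): where the middle of the basket's pivot pins lies when they are seated.
- basket: Wire basket, 92 x 92 x 60 mm, open top, 0.4 kg + 0.16 kg parts. Origin: centre of its underside, 30 mm above the bench at the start; z up. 10 mm pivot pins run out along +y and -y, 50 mm above the underside, 159 mm over their flanges. It hangs by them in the yokes, free to swing about y (up to 0.15 rad off level). Raised 20 mm the pins leave the slots; raised 75 mm all clears the yokes.
- bail_mid (a point): Middle of the basket's fixed handle bar: a round 6 mm orange rod 125 mm above the basket's underside, straight and level along the basket's y for 36 mm to each side of this point, then bent down to the basket's y sides. Free height of 62 mm between bar and basket rim; the parts lie below the rim. Axes as the basket's.
- lifter_grip (a point): Lifter, loose, 0.16 kg. This point: middle of its flat-sided dark wooden handle, 18 (x) x 100 (y) x 26 (z) mm, to be pinched across x. Two parallel hooks of 6 mm steel rod at y = +-20 mm: shanks at x = -11 mm from a crossbar 34 mm below this point, curving forward to tips that point up at x = +12 mm, ending 73 mm below this point; hooks' lowest point 96 mm below. z up, tips to +x.
- lifter_seat (a point): Point in the throat of the two hooks, midway between them, 87 mm straight below the middle of the handle: where the bar's centre line lies when it rests in the hooks. The tips rise 14 mm above this point; the throat from shank to tip is about 16 mm wide. Axes as the lifter's.
- stand: Plywood stand of the lifter, base 110 x 130 x 12 mm, fixed. Origin: centre of its underside; z up. Two posts at y = +-32 to +-50 mm carry the handle's ends in saddles open at the top, 24 mm wide in x at the bottom, flaring to about 40 mm, lips 132 mm above the bench. The hooks hang in the 64 mm gap between the posts, tips to the stand's +x. The lifter goes in and out straight up.
- stand_rest (a point): Where the middle of the lifter's handle lies when it rests on the stand: 125 mm above the bench on the stand's own z axis; the lifter's axes then run as the stand's (turned with its hooks to the stand's +x).
- tray: Shallow bright steel drip tray, 170 x 150 x 18 mm, inside 164 x 144 mm, with black rubber ribs on its floor; fixed to the bench. Origin: centre of its underside.
- tray_top (a point): Centre of the tray, at the top of its ribs, 7 mm above the bench: where the basket's underside is to stand. Axes as the tray's.
- bush_a_mid (a point): Centre of a drilled brass bush, 28 mm across, 22 mm high, standing in the basket.
- bush_b_mid (a point): Centre of a second such brass bush in the basket.
- spacer_mid (a point): Centre of a flat steel spacer bar, 44 x 20 x 14 mm, lying in the basket.
- brush: Paint brush with red handle, 50 x 209 x 18 mm, loose on the bench nearer the robot; a bystander. Origin: centre of its underside.
- wrench: Combination spanner, 31 x 163 x 7 mm, loose on the bench nearer the robot; a bystander. Origin: centre of its underside.

How it is judged:
By the outcome, as a careful person would: the job done as asked, in the order asked, and still so for the second after the job is handed in, with the robot touching nothing.
It also fails if it takes over 69 s, if anything falls off the work surface, if the arm or the gripper's body presses on something with over 40 N, if the wrist force passes 120 N, or if a joint passes its speed limit or range.

## Working session

There is one attempt and no reset: what is moved stays moved. The work goes in short steps, Python scripts to look and compute and a tool call to move; the robot and the scene stay as the last step left them, time stands still between calls to the robot, and variables do not carry over. Pictures are saved under pics/ and viewed, at most 10 in all, crops included, and the job is handed in when it is done.

Besides the shell and the picture viewer there is one more tool, called as a command line: name --argument value ..., lists and objects as JSON in quotes. step_arm: Moves the arm, as the interface text tells. Its arguments: {"type":"object","properties":{"moves":{"type":"array","items":{"type":"object","properties":{"rx":{"type":"number"},"ry":{"type":"number"},"rz":{"type":"number"},"dx":{"type":"number"},"dy":{"type":"number"},"dz":{"type":"number"},"gripper":{"type":"number"}}}},"grip_force":{"type":"number"}},"required":["moves"]}

```bash
mkdir -p pics; python3 - <<'E'
from bench import r
import cv2
o=r.get_obs();print({k:o[k] for k in('clock','tcp_pos','orientation','grip_width')},r.tcp_to_tips)
for n in('scene','side','wrist'):
    cv2.imwrite(f'pics/{n}0.png',r.grab_frame(n)); c=r.camera_info(n);print(n,c)
E
```

```text
{'clock': 0.0, 'tcp_pos': array([0.18881826, 0.64747851, 0.25232292]), 'orientation': array([-4.44186929e-01, -3.10985437e+00,  2.85492336e-03]), 'grip_width': 0.08552706488574532} 0.022
scene {'mtx': array([[436.77122592,   0.        , 277.45392142],
       [  0.        , 436.77122592, 206.60954597],
       [  0.        ,   0.        ,   1.        ]]), 'rvec': array([ 2.35413721, -0.85421615,  0.30657455]), 'tvec': array([-0.38015807,  0.29237144,  0.84743528])}
side {'mtx': array([[414.4938026 ,   0.        , 275.17956649],
       [  0.        , 414.4938026 , 217.93104586],
       [  0.        ,   0.        ,   1.        ]]), 'rvec': array([ 2.23781527,  0.02336764, -0.0101987 ]), 'tvec': array([-0.47881407,  0.0840308 ,  1.18080951])}
wrist {'mtx': array([[325.1922621 ,   0.        , 279.20731777],
       [  0.        , 325.1922621 , 212.11918233],
       [  0.        ,   0.        ,   1.        ]]), 'rvec': array([-2.32529504, -1.74636255, -0.24394895]), 'tvec': array([-0.67372734, -0.03723642,  0.37847578])}
```

View pics/scene0.png

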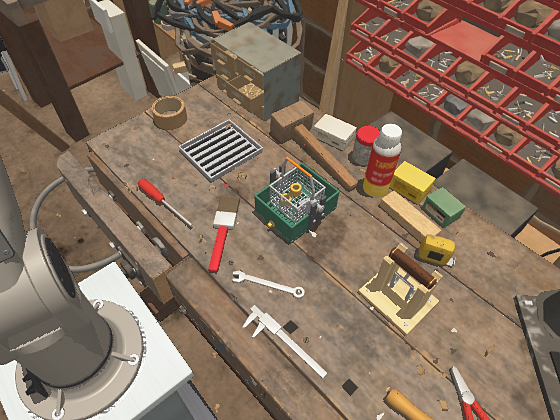

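View pics/side0.png

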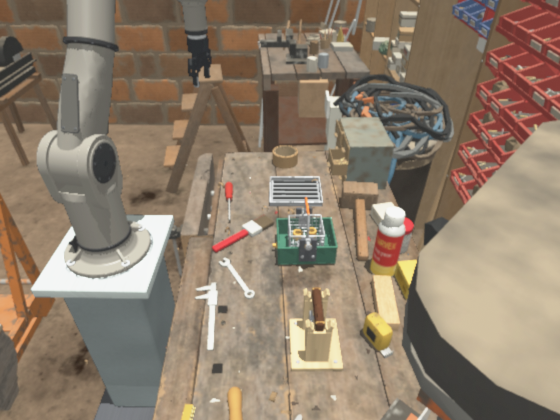

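Scene: tray near (220,150), tank with basket (297,200), stand with lifter (400,290). Side: tray (295,190), tank (305,240), stand (316,330). Next I'll enlarge those areas.

```bash
cat > h.py <<'E'
import numpy as np,cv2
from bench import r
def ray(n,p,c=None):
    c=c or r.camera_info(n);R=cv2.Rodrigues(c['rvec'])[0];t=np.ravel(c['tvec']);K=c['mtx']
    if n=='wrist':
        a=(np.array(p,float)-K[:2,2])/K[0,0];th=np.linalg.norm(a)
        d=np.array([*(a/th*np.sin(th)),np.cos(th)]) if th>0 else np.array([0,0,1.])
    else: d=np.linalg.inv(K)@[p[0],p[1],1]
    d=R.T@d;return -R.T@t,d/np.linalg.norm(d)
def onz(n,p,z,c=None):
    o,d=ray(n,p,c);return o+d*(z-o[2])/d[2]
def two(*nps):
    A=np.zeros((3,3));b=np.zeros(3)
    for n,p,*c in nps:
        o,d=ray(n,p,*c);M=np.eye(3)-np.outer(d,d);A+=M;b+=M@o
    return np.linalg.solve(A,b)
def proj(n,P,c=None):
    c=c or r.camera_info(n);R=cv2.Rodrigues(c['rvec'])[0];P=R@np.array(P,float)+np.ravel(c['tvec']);K=c['mtx']
    if n!='wrist': q=K@P;return q[:2]/q[2]
    s=np.hypot(P[0],P[1]);th=np.arctan2(s,P[2]);return K[:2,2]+K[0,0]*th*P[:2]/s
E
python3 - <<'E'
import cv2,numpy as np
s=cv2.imread('pics/scene0.png');d=cv2.imread('pics/side0.png')
def c(i,x,y,w,h,W,H):
    return cv2.resize(i[y:y+h,x:x+w],(W,H),interpolation=cv2.INTER_CUBIC)
m=np.vstack([np.hstack([c(s,240,145,100,75+25,300,300),c(s,350,235,100,100,300,300)]),np.hstack([c(d,265,190,80,80,300,300),c(d,280,280,80,100,300,300)])])
cv2.imwrite('pics/m1.png',m)
E
```

```text
(no output)
```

View pics/m1.png

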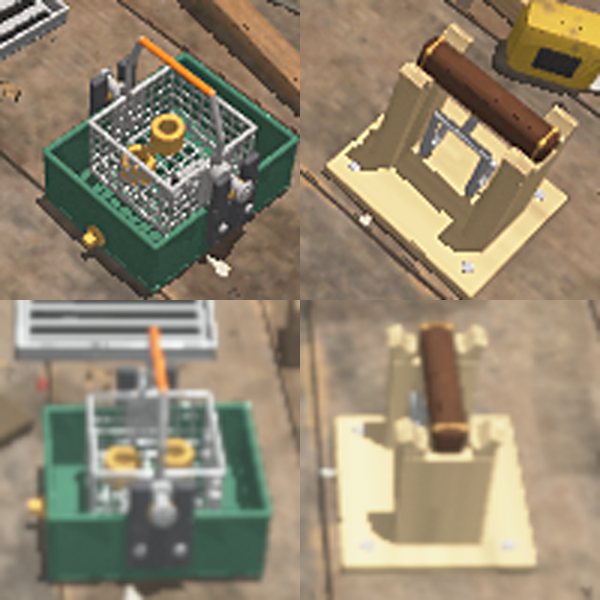

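Montage: basket bar (orange) runs almost along world y, tilted in side view; handle also near world y. Hooks are visible on the robot-facing side of the handle, but the tip direction isn't yet certain. I'll triangulate next.

```bash
python3 - <<'E'
from h import *
np.set_printoptions(precision=4,suppress=True)
S=lambda x,y:(240+x/3,145+y/3); S2=lambda x,y:(350+(x-300)/3,235+y/3)
D=lambda x,y:(265+x/3.75,190+(y-300)/3.75); D2=lambda x,y:(280+(x-300)/3.75,280+(y-300)/3)
for n in('scene','side'):print(n,ray(n,(280,210))[0])
a=two(('scene',S(142,40)),('side',D(153,328)));b=two(('scene',S(213,94)),('side',D(165,390)))
print('bar',a,b,(a+b)/2,np.linalg.norm(a-b))
a=two(('scene',S2(431,50)),('side',D2(437,327)));b=two(('scene',S2(550,143)),('side',D2(449,437)))
print('handle',a,b,(a+b)/2,np.linalg.norm(a-b))
R=[onz('scene',S(*p),.068)[:2] for p in((45,148),(158,238),(299,135),(182,55))];print('tank',R,np.mean(R,0))
R=[onz('side',D(*p),.068)[:2] for p in((46,408),(252,404),(270,515),(44,515))];print('tank side',R,np.mean(R,0))
R=[onz('scene',S2(*p),.012)[:2] for p in((328,180),(468,296),(567,197))];print('stand',R,(R[0]+R[2])/2)
R=[onz('side',D2(*p),.012)[:2] for p in((335,415),(527,415),(536,565),(343,565))];print('stand side',R,np.mean(R,0))
# tray by brightness mask
for n,roi in(('scene',(170,115,100,70)),('side',(262,170,66,40))):
    im=cv2.imread(f'pics/{n}0.png');x,y,w,h=roi;c=im[y:y+h,x:x+w];hsv=cv2.cvtColor(c,cv2.COLOR_BGR2HSV)
    m=((hsv[...,1]<40)&(hsv[...,2]>110)).astype('uint8')*255
    m=cv2.morphologyEx(m,cv2.MORPH_OPEN,np.ones((2,2)))
    k=max(cv2.findContours(m,cv2.RETR_EXTERNAL,cv2.CHAIN_APPROX_SIMPLE)[0],key=cv2.contourArea)
    hl=cv2.convexHull(k).reshape(-1,2)+[x,y]
    W=np.array([onz(n,p,.018)[:2] for p in hl],np.float32);print('tray',n,cv2.minAreaRect(W*1000),cv2.minAreaRect(hl.astype(np.float32)))
E
```

```text
scene [ 0.0972 -0.4626  0.8513]
side [ 0.496  -0.8657  0.797 ]
bar [0.5596 0.0424 0.152 ] [ 0.5647 -0.0298  0.1513] [0.5621 0.0063 0.1516] 0.07239154360592981
handle [ 0.5712 -0.2629  0.1281] [ 0.5734 -0.3564  0.1285] [ 0.5723 -0.3097  0.1283] 0.09348436616417555
tank [array([0.48  , 0.0621]), array([ 0.4908, -0.0583]), array([ 0.6414, -0.0543]), array([0.6283, 0.0683])] [0.5601 0.0044]
tank side [array([0.4836, 0.0559]), array([0.6398, 0.0642]), array([ 0.6414, -0.0607]), array([ 0.4842, -0.064 ])] [ 0.5623 -0.0012]
stand [array([ 0.5061, -0.2571]), array([ 0.5158, -0.3751]), array([ 0.6251, -0.3732])] [ 0.5656 -0.3152]
stand side [array([ 0.5171, -0.2482]), array([ 0.637 , -0.2457]), array([ 0.6286, -0.3754]), array([ 0.5208, -0.3777])] [ 0.5759 -0.3118]
tray scene ((535.8157348632812, 281.9405517578125), (172.81350708007812, 153.6242218017578), 0.19474700093269348) ((221.30718994140625, 147.67225646972656), (44.76987838745117, 71.54054260253906), 59.534454345703125)
tray side ((543.1053466796875, 264.73681640625), (174.86436462402344, 179.48997497558594), 1.247628092765808) ((296.5, 192.5), (31.0, 53.0), 90.0)
```

```bash
cat >> h.py <<'E'
from scipy.spatial.transform import Rotation as Ro
def goal(x,y,z,yaw):  # tool down, tool y at world angle yaw(deg)
    a=np.radians(yaw);yt=np.array([np.cos(a),np.sin(a),0]);zt=np.array([0,0,-1.])
    return np.array([x,y,z]),np.c_[np.cross(yt,zt),yt,zt]
def delta(x,y,z,yaw,o=None):
    o=o or r.get_obs();R0=Ro.from_rotvec(o['orientation']).as_matrix();p,R1=goal(x,y,z,yaw)
    print('turn first rot',np.round(np.degrees(Ro.from_matrix(R0.T@R1).as_rotvec()),2),'shift in old axes mm',np.round(R0.T@(p-o['tcp_pos'])*1e3,1),'in new axes',np.round(R1.T@(p-o['tcp_pos'])*1e3,1))
def state():
    o=r.get_obs();y=Ro.from_rotvec(o['orientation']).as_matrix()
    print('t',round(o['clock'],2),'tcp',np.round(o['tcp_pos'],4),'yaw y',round(np.degrees(np.arctan2(y[1,1],y[0,1])),2),'zt',np.round(y[:,2],3),'F',np.round(o['contact_force'],1),'w',round(o['grip_width'],4),'gf',o['gripper_force'])
E
python3 - <<'E'
from h import *
o=r.get_obs();c,d=ray('wrist',(279.2073,212.1191));R0=Ro.from_rotvec(o['orientation']).as_matrix()
print('cam in tool',R0.T@(c-o['tcp_pos']),'axis',R0.T@d)
state();delta(.55,.3,.25,1.3);delta(.55,.1,.25,1.3)
E
```

```text
cam in tool [ 0.06917339 -0.00075301 -0.12092717] axis [-2.75184649e-01  7.57420044e-04  9.61391094e-01]
t 0.15 tcp [0.1889 0.6476 0.2525] yaw y 73.74 zt [-0.    -0.001 -1.   ] F [-1.4  1.  -0. ] w 0.085 gf 0.0
turn first rot [-7.000e-02  6.000e-02  7.244e+01] shift in old axes mm [-444.  -232.6    2.9] in new axes [-355.7  353.1    2.5]
turn first rot [-7.000e-02  6.000e-02  7.244e+01] shift in old axes mm [-500.  -424.6    3.2] in new axes [-555.7  348.6    2.5]
```

step_arm --moves '[{"rz": 10.35},{"rz": 10.35},{"rz": 10.35},{"rz": 10.35},{"rz": 10.35},{"rz": 10.35},{"rz": 10.35},{"dx": -46,"dy": 29},{"dx": -46,"dy": 29},{"dx": -46,"dy": 29},{"dx": -46,"dy": 29},{"dx": -46,"dy": 29},{"dx": -46,"dy": 29},{"dx": -46,"dy": 29},{"dx": -46,"dy": 29},{"dx": -46,"dy": 29},{"dx": -46,"dy": 29},{"dx": -46,"dy": 29},{"dx": -46,"dy": 29}]'

```text
invalid input at $.moves[0]: expected keys rx, ry, rz, dx, dy, dz, gripper
```

```bash
python3 - <<'E'
from h import *
import pickle
state();c=r.camera_info('wrist');im=r.grab_frame('wrist');cv2.imwrite('pics/w1.png',im);pickle.dump(c,open('w1.pkl','wb'))
state();delta(.5723,-.3097,.25,1.3)
E
```

```text
t 0.15 tcp [0.1889 0.6476 0.2525] yaw y 73.74 zt [-0.    -0.001 -1.   ] F [-1.4  1.  -0. ] w 0.085 gf 0.0
t 0.2 tcp [0.1889 0.6477 0.2527] yaw y 73.74 zt [-0.    -0.001 -1.   ] F [ 0.7  0.7 -0.8] w 0.0857 gf 0.0
turn first rot [-5.000e-02  4.000e-02  7.244e+01] shift in old axes mm [-636.1 -811.7    3.7] in new axes [-965.8  361.6    2.7]
```

View pics/w1.png

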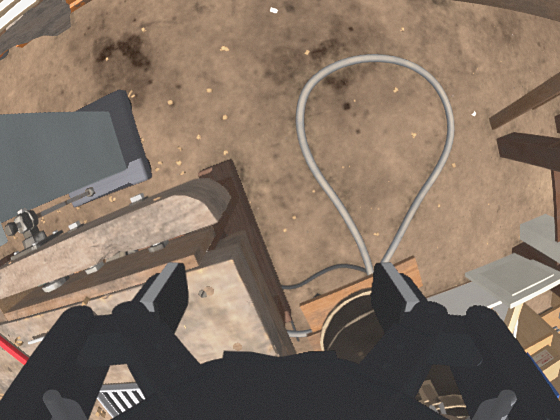

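The rows need every key, so nothing moved; the picture only shows the floor at the start pose, with the fingertips near (165,290) and (400,290).

step_arm --moves '[{"rx": 0,"ry": 0,"rz": 10.35,"dx": 0,"dy": 0,"dz": 0,"gripper": 1},{"rx": 0,"ry": 0,"rz": 10.35,"dx": 0,"dy": 0,"dz": 0,"gripper": 1},{"rx": 0,"ry": 0,"rz": 10.35,"dx": 0,"dy": 0,"dz": 0,"gripper": 1},{"rx": 0,"ry": 0,"rz": 10.35,"dx": 0,"dy": 0,"dz": 0,"gripper": 1},{"rx": 0,"ry": 0,"rz": 10.35,"dx": 0,"dy": 0,"dz": 0,"gripper": 1},{"rx": 0,"ry": 0,"rz": 10.35,"dx": 0,"dy": 0,"dz": 0,"gripper": 1},{"rx": 0,"ry": 0,"rz": 10.35,"dx": 0,"dy": 0,"dz": 0,"gripper": 1},{"rx": 0,"ry": 0,"rz": 0,"dx": -52,"dy": 29,"dz": 0,"gripper": 1},{"rx": 0,"ry": 0,"rz": 0,"dx": -52,"dy": 29,"dz": 0,"gripper": 1},{"rx": 0,"ry": 0,"rz": 0,"dx": -52,"dy": 29,"dz": 0,"gripper": 1},{"rx": 0,"ry": 0,"rz": 0,"dx": -52,"dy": 29,"dz": 0,"gripper": 1},{"rx": 0,"ry": 0,"rz": 0,"dx": -52,"dy": 29,"dz": 0,"gripper": 1},{"rx": 0,"ry": 0,"rz": 0,"dx": -52,"dy": 29,"dz": 0,"gripper": 1},{"rx": 0,"ry": 0,"rz": 0,"dx": -52,"dy": 29,"dz": 0,"gripper": 1},{"rx": 0,"ry": 0,"rz": 0,"dx": -52,"dy": 29,"dz": 0,"gripper": 1},{"rx": 0,"ry": 0,"rz": 0,"dx": -52,"dy": 29,"dz": 0,"gripper": 1},{"rx": 0,"ry": 0,"rz": 0,"dx": -52,"dy": 29,"dz": 0,"gripper": 1},{"rx": 0,"ry": 0,"rz": 0,"dx": -52,"dy": 29,"dz": 0,"gripper": 1},{"rx": 0,"ry": 0,"rz": 0,"dx": -52,"dy": 29,"dz": 0,"gripper": 1}]'

```text
clock: 2.58
tcp_pos: [0.5517, 0.0305, 0.2534]
orientation: [-2.196, -2.247, -0.001]
contact_force: [0.2, 1.2, 0.7]
grip_width: 0.0852
gripper_force: 0.0
```

```bash
python3 - <<'E'
from h import *
import pickle
state();c=r.camera_info('wrist');im=r.grab_frame('wrist');cv2.imwrite('pics/w2.png',im);pickle.dump(c,open('w2.pkl','wb'))
state();delta(.5723,-.3097,.25,1.3)
E
```

```text
t 2.58 tcp [0.5517 0.0305 0.2534] yaw y 1.33 zt [ 0.     0.001 -1.   ] F [0.2 1.2 0.7] w 0.0852 gf 0.0
t 2.62 tcp [0.5546 0.0215 0.2542] yaw y 0.79 zt [ 0.004 -0.005 -1.   ] F [ 3.2 -6.3  1.6] w 0.0855 gf 0.0
turn first rot [ 0.25  0.27 -0.51] shift in old axes mm [-331.4   13.1    5.8] in new axes [-331.5   10.2    4.2]
```

View pics/w2.png

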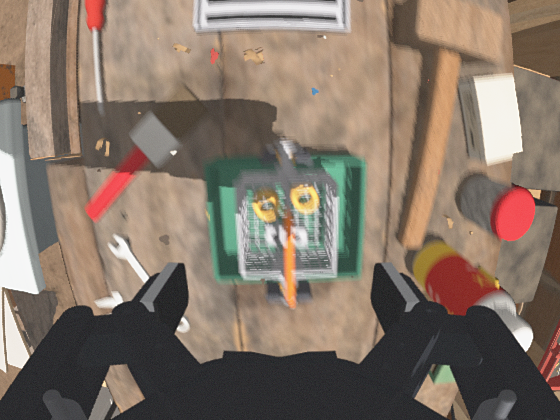

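Blurred by residual motion, but clear: tank centred at about (287,215), orange bar from (283,215) to (290,305), bushes at (265,205) and (303,197), tray at the top (272,15). Spacer is under the bar at (287,237).

step_arm --moves '[{"rx": 0,"ry": 0,"rz": 0,"dx": 0,"dy": 0,"dz": 0,"gripper": 1},{"rx": 0,"ry": 0,"rz": 0,"dx": 0,"dy": 0,"dz": 0,"gripper": 1}]'

```text
clock: 2.88
tcp_pos: [0.5504, 0.0333, 0.253]
orientation: [-2.194, -2.247, 0.0]
contact_force: [0.1, 0.1, 0.2]
grip_width: 0.0853
gripper_force: 0.0
```

```bash
python3 - <<'E'
from h import *
import pickle
state();c=r.camera_info('wrist');im=r.grab_frame('wrist');cv2.imwrite('pics/w3.png',im);pickle.dump(c,open('w3.pkl','wb'))
np.set_printoptions(precision=4,suppress=True)
state();hsv=cv2.cvtColor(im,cv2.COLOR_BGR2HSV)
H,Sa,V=hsv[...,0],hsv[...,1],hsv[...,2]
m=((H>4)&(H<15)&(Sa>180)&(V>120)).astype('uint8')*255;m[:,:230]=0;m[:,350:]=0
n,l,s,ct=cv2.connectedComponentsWithStats(m);print(s[1:][s[1:,4]>30])
k=1+np.argmax(s[1:,4]);ys,xs=np.where(l==k)
v=cv2.fitLine(np.c_[xs,ys].astype(np.float32),cv2.DIST_L2,0,.01,.01).ravel()
for y in(ys.min(),ys.max()):
    p=(v[2]+(y-v[3])*v[0]/v[1],y);print(p,onz('wrist',p,.1535,c))
g=((H>65)&(H<95)&(Sa>100)&(V>40)).astype('uint8')*255
g=cv2.morphologyEx(g,cv2.MORPH_OPEN,np.ones((3,3)))
n,l,s,ct=cv2.connectedComponentsWithStats(g);k=1+np.argmax(s[1:,4]);print(s[k])
ys,xs=np.where(l==k);hl=cv2.convexHull(np.c_[xs,ys].astype(np.int32)).reshape(-1,2)
W=np.array([onz('wrist',p,.068,c)[:2]*1e3 for p in hl],np.float32);print('tank',cv2.minAreaRect(W))
cv2.imwrite('pics/w3c.png',cv2.resize(im[120:320,190:390],(600,600),interpolation=cv2.INTER_CUBIC))
E
```

```text
t 2.88 tcp [0.5504 0.0333 0.253 ] yaw y 1.37 zt [-0.001  0.001 -1.   ] F [0.1 0.1 0.2] w 0.0853 gf 0.0
t 2.92 tcp [0.5504 0.0337 0.253 ] yaw y 1.43 zt [-0.001  0.001 -1.   ] F [0.  0.1 0.4] w 0.0855 gf 0.0
[[284 214   8  88 243]]
(np.float64(287.28699825077666), np.int64(214)) [0.5564 0.038  0.1535]
(np.float64(285.2654557878329), np.int64(301)) [ 0.5573 -0.0332  0.1535]
[248 209   4   3  12]
tank ((522.0794677734375, 16.312297821044922), (3.00382399559021, 2.0334322452545166), 1.4198973178863525)
```

View pics/w3c.png

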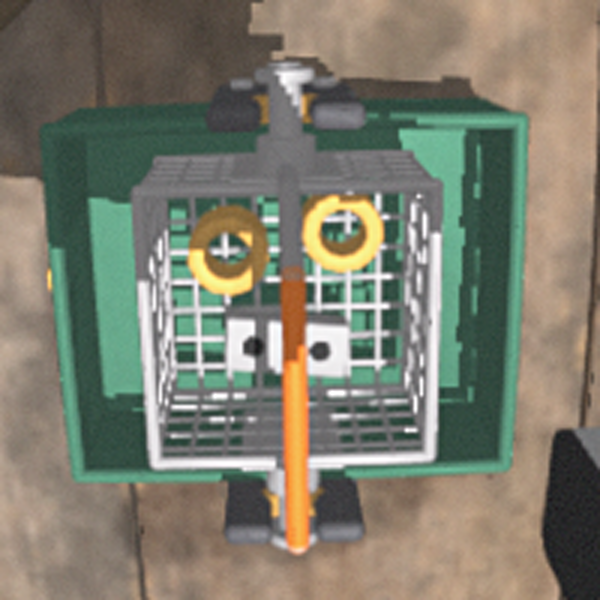

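step_arm --moves '[{"rx": 0,"ry": 0,"rz": 0,"dx": -49,"dy": 2,"dz": 0,"gripper": 1},{"rx": 0,"ry": 0,"rz": 0,"dx": -49,"dy": 2,"dz": 0,"gripper": 1},{"rx": 0,"ry": 0,"rz": 0,"dx": -49,"dy": 1,"dz": 0,"gripper": 1},{"rx": 0,"ry": 0,"rz": 0,"dx": -49,"dy": 1,"dz": 0,"gripper": 1},{"rx": 0,"ry": 0,"rz": 0,"dx": -49,"dy": 1,"dz": 0,"gripper": 1},{"rx": 0,"ry": 0,"rz": 0,"dx": -49,"dy": 1,"dz": 0,"gripper": 1},{"rx": 0,"ry": 0,"rz": 0,"dx": -49,"dy": 1,"dz": 0,"gripper": 1},{"rx": 0,"ry": 0,"rz": 0,"dx": -29,"dy": 1,"dz": 0,"gripper": 1},{"rx": 0,"ry": 0,"rz": 0,"dx": 0,"dy": 0,"dz": 0,"gripper": 1},{"rx": 0,"ry": 0,"rz": 0,"dx": 0,"dy": 0,"dz": 0,"gripper": 1}]'

```text
clock: 4.18
tcp_pos: [0.5701, -0.3373, 0.2529]
orientation: [-2.192, -2.248, -0.002]
contact_force: [1.2, 1.4, 0.4]
grip_width: 0.0851
gripper_force: 0.0
```

```bash
python3 - <<'E'
from h import *
import pickle
state();c=r.camera_info('wrist');im=r.grab_frame('wrist');cv2.imwrite('pics/w4.png',im);pickle.dump(c,open('w4.pkl','wb'))
cv2.imwrite('pics/w4c.png',cv2.resize(im[80:380,140:420],(747,800*3//4*4//3))[:600] if 0 else cv2.resize(im[120:320,170:390],(660,600),interpolation=cv2.INTER_CUBIC))
E
```

```text
t 4.17 tcp [ 0.5701 -0.3373  0.2529] yaw y 1.44 zt [-0.     0.002 -1.   ] F [1.2 1.4 0.4] w 0.0851 gf 0.0
```

View pics/w4c.png

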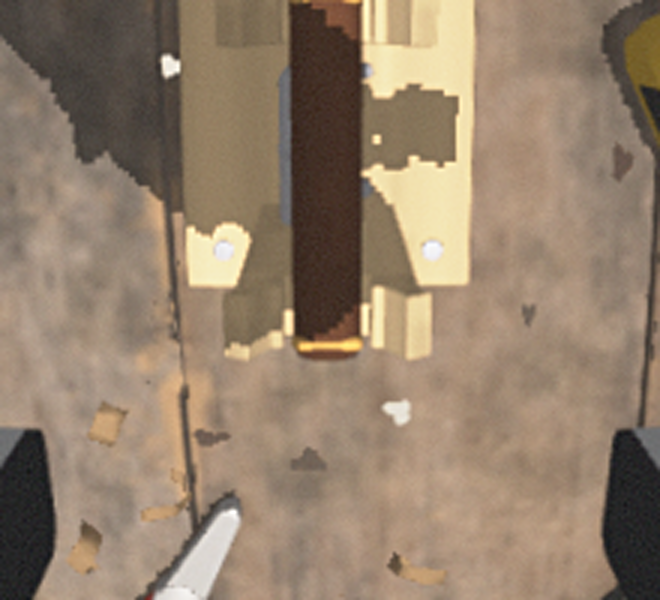

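Basket view: bar nearly vertical in the image at crop (290,290)–(297,545), V yokes at (287,110) and (293,510), bushes and spacer present. Stand view: handle vertical at crop x 326, near end at row 345; crossbar and shanks show on the left (-x), tips on the right (+x), so the hooks point to world +x.

```bash
python3 - <<'E'
from h import *
import pickle
np.set_printoptions(precision=4,suppress=True)
w3=pickle.load(open('w3.pkl','rb'));w4=pickle.load(open('w4.pkl','rb'))
im=cv2.imread('pics/w4.png').astype(int)
m=((im[...,2]<110)&(im[...,2]-im[...,0]>12)&(im.sum(2)<230)).astype('uint8');m[:,:255]=0;m[:,305:]=0;m[245:]=0
n,l,s,ct=cv2.connectedComponentsWithStats(m);k=1+np.argmax(s[1:,4]);print(s[k])
A=[]
for y in range(100,230,10):
    x=np.where(l[y]==k)[0]
    if len(x):A.append([(x.min()+x.max())/2,y,len(x)])
for a in A[::3]:print(a,onz('wrist',a[:2],.138,w4))
print('near end',[onz('wrist',(278.7,y),.138,w4) for y in(232,234)],'far',onz('wrist',(278.7,120),.138,w4))
for p in((285.7,155),(287.7,293)):print('yoke',onz('wrist',p,.1,w3))
c=lambda x,y:(190+x/3,120+y/3)
R=[onz('wrist',c(*p),.068,w3) for p in((42,125),(527,113),(508,473),(75,480))];print('tank',R,np.mean(R,0))
R=[onz('wrist',c(*p),.09,w3) for p in((135,187),(442,183),(437,465),(150,467))];print('basket rim',R,np.mean(R,0))
state()
E
```

```text
[ 266  121   25  113 2462]
[np.float64(278.0), 130, 20] [ 0.568  -0.2743  0.138 ]
[np.float64(278.0), 160, 23] [ 0.5686 -0.2962  0.138 ]
[np.float64(278.5), 190, 24] [ 0.5695 -0.3186  0.138 ]
[np.float64(278.5), 220, 22] [ 0.5701 -0.3418  0.138 ]
near end [array([ 0.5705, -0.3515,  0.138 ]), array([ 0.5706, -0.3531,  0.138 ])] far [ 0.5683 -0.2671  0.138 ]
yoke [0.5552 0.0742 0.1   ]
yoke [ 0.5612 -0.0569  0.1   ]
tank [array([0.4777, 0.0635, 0.068 ]), array([0.6332, 0.0716, 0.068 ]), array([ 0.6393, -0.0563,  0.068 ]), array([ 0.4843, -0.0625,  0.068 ])] [0.5586 0.0041 0.068 ]
basket rim [array([0.5109, 0.0478, 0.09  ]), array([0.6024, 0.0515, 0.09  ]), array([ 0.6083, -0.0418,  0.09  ]), array([ 0.5143, -0.0445,  0.09  ])] [0.559  0.0032 0.09  ]
t 4.22 tcp [ 0.5702 -0.3371  0.253 ] yaw y 1.47 zt [ 0.     0.002 -1.   ] F [-0.6  0.3 -0.7] w 0.0852 gf 0.0
```

step_arm --moves '[{"rx": 0,"ry": 0,"rz": 0,"dx": 28,"dy": 0,"dz": 0,"gripper": 1},{"rx": 0,"ry": 0,"rz": 0,"dx": 0,"dy": 0,"dz": 30,"gripper": 1},{"rx": 0,"ry": 0,"rz": 0,"dx": 0,"dy": 0,"dz": 40,"gripper": 1},{"rx": 0,"ry": 0,"rz": 0,"dx": 0,"dy": 0,"dz": 30,"gripper": 1},{"rx": 0,"ry": 0,"rz": 0,"dx": 0,"dy": 0,"dz": 15,"gripper": 1},{"rx": 0,"ry": 0,"rz": 0,"dx": 0,"dy": 0,"dz": 10,"gripper": 1},{"rx": 0,"ry": 0,"rz": 0,"dx": 0,"dy": 0,"dz": 0,"gripper": 1},{"rx": 0,"ry": 0,"rz": 0,"dx": 0,"dy": 0,"dz": 0,"gripper": 1}]'

```text
clock: 5.22
tcp_pos: [0.5693, -0.312, 0.1294]
orientation: [2.195, 2.245, 0.001]
contact_force: [0.5, 0.4, -0.5]
grip_width: 0.0851
gripper_force: 0.0
```

```bash
python3 - <<'E'
from h import *
import pickle
state();c=r.camera_info('wrist');im=r.grab_frame('wrist');cv2.imwrite('pics/w5.png',im);a=r.grab_frame('side');b=r.grab_frame('scene')
cv2.imwrite('pics/m5.png',np.hstack([im[120:420,150:410],cv2.resize(a[240:380,260:380],(257,300)),cv2.resize(b[200:340,330:460],(279,300))]))
E
```

```text
t 5.22 tcp [ 0.5693 -0.312   0.1294] yaw y 1.29 zt [ 0.002 -0.001 -1.   ] F [ 0.5  0.4 -0.5] w 0.0851 gf 0.0
```

View pics/m5.png

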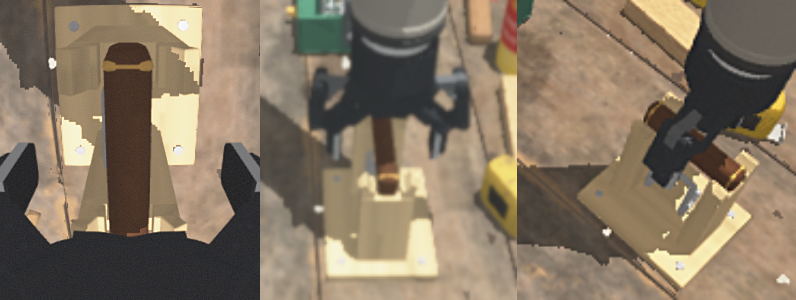

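Handle is centred between the open fingers (crop x≈128 vs fingers at 15 and 237), far end at row ≈62. I'll close now.

step_arm --moves '[{"rx": 0,"ry": 0,"rz": 0,"dx": 0,"dy": 0,"dz": 0,"gripper": -1},{"rx": 0,"ry": 0,"rz": 0,"dx": 0,"dy": 0,"dz": 0,"gripper": -1},{"rx": 0,"ry": 0,"rz": 0,"dx": 0,"dy": 0,"dz": 0,"gripper": -1},{"rx": 0,"ry": 0,"rz": 0,"dx": 0,"dy": 0,"dz": 0,"gripper": -1},{"rx": 0,"ry": 0,"rz": 0,"dx": 0,"dy": 0,"dz": 0,"gripper": -1},{"rx": 0,"ry": 0,"rz": 0,"dx": 0,"dy": 0,"dz": 0,"gripper": -1},{"rx": 0,"ry": 0,"rz": 0,"dx": 0,"dy": 0,"dz": 0,"gripper": -1},{"rx": 0,"ry": 0,"rz": 0,"dx": 0,"dy": 0,"dz": 0,"gripper": -1}]' --grip_force 90

```text
clock: 6.38
tcp_pos: [0.5688, -0.3118, 0.1285]
orientation: [2.196, 2.246, 0.0]
contact_force: [-0.4, -0.4, 3.6]
grip_width: 0.0169
gripper_force: 88.2
```

```bash
python3 - <<'E'
from h import *
state();print(onz('wrist',(278,183),.135),onz('wrist',(278,187),.138))
E
```

```text
t 6.38 tcp [ 0.5688 -0.3118  0.1285] yaw y 1.29 zt [ 0. -0. -1.] F [-0.4 -0.4  3.6] w 0.0169 gf 88.17566871643066
[ 0.56773205 -0.26476414  0.135     ] [ 0.56776086 -0.26561345  0.138     ]
```

step_arm --moves '[{"rx": 0,"ry": 0,"rz": 0,"dx": 0,"dy": 0,"dz": -10,"gripper": -1},{"rx": 0,"ry": 0,"rz": 0,"dx": 0,"dy": 0,"dz": -20,"gripper": -1},{"rx": 0,"ry": 0,"rz": 0,"dx": 0,"dy": 0,"dz": -30,"gripper": -1},{"rx": 0,"ry": 0,"rz": 0,"dx": 0,"dy": 0,"dz": -40,"gripper": -1},{"rx": 0,"ry": 0,"rz": 0,"dx": 0,"dy": 0,"dz": -40,"gripper": -1},{"rx": 0,"ry": 0,"rz": 0,"dx": 0,"dy": 0,"dz": -10,"gripper": -1},{"rx": 0,"ry": 0,"rz": 0,"dx": 0,"dy": 0,"dz": 0,"gripper": -1},{"rx": 0,"ry": 0,"rz": -1.4,"dx": 20,"dy": -2,"dz": 0,"gripper": -1},{"rx": 0,"ry": 0,"rz": 0,"dx": 40,"dy": -5,"dz": 0,"gripper": -1},{"rx": 0,"ry": 0,"rz": 0,"dx": 50,"dy": -5,"dz": 0,"gripper": -1},{"rx": 0,"ry": 0,"rz": 0,"dx": 50,"dy": -5,"dz": 0,"gripper": -1},{"rx": 0,"ry": 0,"rz": 0,"dx": 50,"dy": -5,"dz": 0,"gripper": -1},{"rx": 0,"ry": 0,"rz": 0,"dx": 50,"dy": -3,"dz": 0,"gripper": -1},{"rx": 0,"ry": 0,"rz": 0,"dx": 36,"dy": 0,"dz": 0,"gripper": -1},{"rx": 0,"ry": 0,"rz": 0,"dx": 20,"dy": 0,"dz": 0,"gripper": -1},{"rx": 0,"ry": 0,"rz": 0,"dx": 0,"dy": 0,"dz": 0,"gripper": -1},{"rx": 0,"ry": 0,"rz": 0,"dx": 0,"dy": 0,"dz": 0,"gripper": -1},{"rx": 0,"ry": 0,"rz": 0,"dx": 0,"dy": 0,"dz": 0,"gripper": -1}]'

```text
clock: 8.62
tcp_pos: [0.5291, 0.0016, 0.2781]
orientation: [2.171, 2.271, -0.001]
contact_force: [0.7, 0.3, -2.2]
grip_width: 0.0166
gripper_force: 87.9
```

```bash
python3 - <<'E'
from h import *
import pickle
state();c=r.camera_info('wrist');im=r.grab_frame('wrist');cv2.imwrite('pics/w6.png',im);a=r.grab_frame('side');b=r.grab_frame('scene')
cv2.imwrite('pics/side6.png',a);cv2.imwrite('pics/scene6.png',b);pickle.dump(c,open('w6.pkl','wb'))
cv2.imwrite('pics/m6.png',np.vstack([np.hstack([cv2.resize(a[140:290,240:360],(320,400)),cv2.resize(b[60:210,220:370],(400,400))]),cv2.resize(im[220:320,180:360],(360,200))[:,:].copy() if 0 else np.hstack([im[220:420,120:480],im[220:420,120:480][:, ::-1]])]))
np.set_printoptions(precision=4,suppress=True)
delta(.530,.0025,.2785,2.7)
E
```

```text
t 8.62 tcp [0.5291 0.0016 0.2781] yaw y 2.58 zt [-0. -0. -1.] F [ 0.7  0.3 -2.2] w 0.0166 gf 87.90589570999146
turn first rot [-0.    0.01 -0.1 ] shift in old axes mm [ 0.5  0.7 -0.2] in new axes [ 0.5  0.7 -0.2]
```

View pics/m6.png

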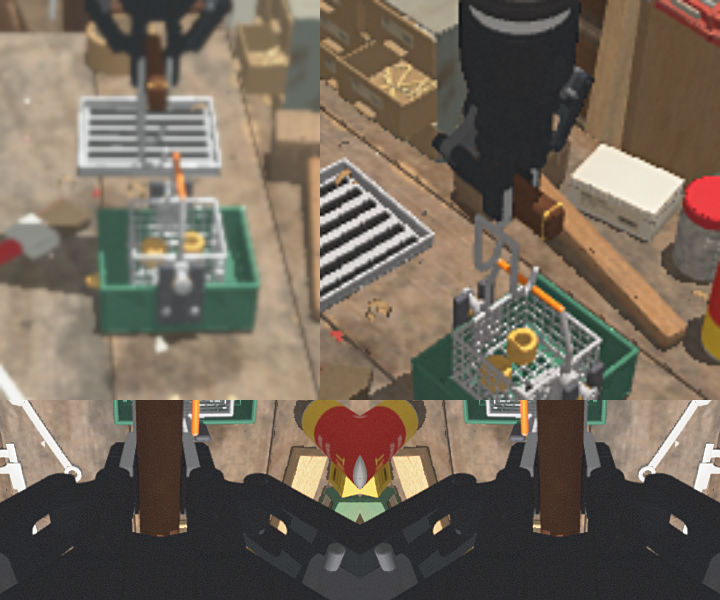

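Side crop shows the lifter held level with its shanks left of the orange bar (143 vs 177); scene crop shows the hooks above and on the -x side of the bar, the basket untouched. I'll lower 64 mm.

step_arm --moves '[{"rx": 0,"ry": 0,"rz": 0,"dx": 0,"dy": 0,"dz": 8,"gripper": -1},{"rx": 0,"ry": 0,"rz": 0,"dx": 0,"dy": 0,"dz": 12,"gripper": -1},{"rx": 0,"ry": 0,"rz": 0,"dx": 0,"dy": 0,"dz": 12,"gripper": -1},{"rx": 0,"ry": 0,"rz": 0,"dx": 0,"dy": 0,"dz": 12,"gripper": -1},{"rx": 0,"ry": 0,"rz": 0,"dx": 0,"dy": 0,"dz": 12,"gripper": -1},{"rx": 0,"ry": 0,"rz": 0,"dx": 0,"dy": 0,"dz": 8,"gripper": -1},{"rx": 0,"ry": 0,"rz": 0,"dx": 0,"dy": 0,"dz": 0,"gripper": -1},{"rx": 0,"ry": 0,"rz": 0,"dx": 0,"dy": 0,"dz": 0,"gripper": -1}]'

```text
clock: 9.78
tcp_pos: [0.5297, 0.0028, 0.2146]
orientation: [2.169, 2.273, 0.001]
contact_force: [0.9, 0.9, -1.3]
grip_width: 0.0171
gripper_force: 87.9
```

```bash
cat > bar.py <<'E'
from h import *
np.set_printoptions(precision=4,suppress=True)
def ends(n,im,roi):
    x,y,w,h=roi;hsv=cv2.cvtColor(im[y:y+h,x:x+w],cv2.COLOR_BGR2HSV)
    m=((hsv[...,0]>4)&(hsv[...,0]<17)&(hsv[...,1]>170)&(hsv[...,2]>110)).astype('uint8')
    _,l,s,_=cv2.connectedComponentsWithStats(m,connectivity=8);k=1+np.argmax(s[1:,4]);ys,xs=np.where(l==k);ys=ys+y;xs=xs+x
    v=cv2.fitLine(np.c_[xs,ys].astype(np.float32),cv2.DIST_L2,0,.01,.01).ravel()
    t=(xs-v[2])*v[0]+(ys-v[3])*v[1];p=v[2:]+np.outer([t.min(),t.max()],v[:2])
    return p[np.argsort(p[:,1])],len(xs)
def show(roiS,roiD):
    S,ns=ends('scene',r.grab_frame('scene'),roiS);D,nd=ends('side',r.grab_frame('side'),roiD)
    a=two(('scene',S[0]),('side',D[0]));b=two(('scene',S[1]),('side',D[1]));print('px',S.ravel(),ns,D.ravel(),nd,'\nbar',a,b,'mid',(a+b)/2,'len',np.linalg.norm(a-b))
E
python3 - <<'E'
from bar import *
state();show((270,145,60,40),(290,185,30,40))
E
```

```text
t 9.78 tcp [0.5297 0.0028 0.2146] yaw y 2.68 zt [ 0.001  0.    -1.   ] F [ 0.9  0.9 -1.3] w 0.0171 gf 87.89757370948792Traceback (most recent call last):
  File "<stdin>", line 2, in <module>
  File "bar.py", line 11, in show
    S,ns=ends('scene',r.grab_frame('scene'),roiS);D,nd=ends('side',r.grab_frame('side'),roiD)
                                                       ~~~~^^^^^^^^^^^^^^^^^^^^^^^^^^^^^^^^^^
  File "bar.py", line 6, in ends
    _,l,s,_=cv2.connectedComponentsWithStats(m,connectivity=8);k=1+np.argmax(s[1:,4]);ys,xs=np.where(l==k);ys=ys+y;xs=xs+x
                                                                   ~~~~~~~~~^^^^^^^^^
    return _wrapfunc(a, 'argmax', axis=axis, out=out, **kwds)
    return bound(*args, **kwds)
ValueError: attempt to get argmax of an empty sequence
```

```bash
sed -i 's/>170)/>120)/;s/>110)/>70)/' bar.py; python3 - <<'E'
from bar import *
for n,ro in(('scene',(270,145,60,40)),('side',(290,185,30,40))):
    im=r.grab_frame(n);cv2.imwrite(f'pics/{n}7.png',im)
    try:print(n,ends(n,im,ro))
    except Exception as e:
        print(e); hs=cv2.cvtColor(im[185:225:4,296:318:2],cv2.COLOR_BGR2HSV)
        for row in hs:print([tuple(map(int,q)) for q in row])
for p in((.5607,.042,.155),(.5573,-.03,.155)):print(proj('scene',p),proj('side',p))
E
```

```text
scene (array([[313.411 , 143.459 ],
       [328.5432, 157.3146]]), 114)
side (array([[305.2852, 196.9479],
       [308.0636, 212.1709]]), 36)
[287.9445 156.8827] [306.1057 196.9106]
[308.7639 176.2198] [305.8464 213.3018]
```

step_arm --moves '[{"rx": 0,"ry": 0,"rz": 0,"dx": 0,"dy": 5,"dz": 0,"gripper": -1},{"rx": 0,"ry": 0,"rz": 0,"dx": 0,"dy": 8,"dz": 0,"gripper": -1},{"rx": 0,"ry": 0,"rz": 0,"dx": 0,"dy": 8,"dz": 0,"gripper": -1},{"rx": 0,"ry": 0,"rz": 0,"dx": 0,"dy": 5,"dz": 0,"gripper": -1},{"rx": 0,"ry": 0,"rz": 0,"dx": 0,"dy": 2.5,"dz": 0,"gripper": -1},{"rx": 0,"ry": 0,"rz": 0,"dx": 0,"dy": 0,"dz": 0,"gripper": -1},{"rx": 0,"ry": 0,"rz": 0,"dx": 0,"dy": 0,"dz": 0,"gripper": -1}]'

```text
clock: 10.85
tcp_pos: [0.5576, 0.0041, 0.2142]
orientation: [-2.169, -2.273, 0.0]
contact_force: [0.8, 0.1, -1.6]
grip_width: 0.0167
gripper_force: 87.9
```

```bash
python3 - <<'E'
from bar import *
state()
b=r.grab_frame('scene');a=r.grab_frame('side')
try:print('side',ends('side',a,(290,185,30,40)))
except Exception as e:print(e)
cv2.imwrite('pics/m8.png',np.hstack([cv2.resize(a[160:240,270:340],(350,400),interpolation=cv2.INTER_CUBIC),cv2.resize(b[110:210,240:340],(400,400),interpolation=cv2.INTER_CUBIC)]))
E
```

```text
t 10.85 tcp [0.5576 0.0041 0.2142] yaw y 2.69 zt [-0.  0. -1.] F [ 0.8  0.1 -1.6] w 0.0167 gf 87.89690852165222
side (array([[305.9722, 200.0041],
       [307.8861, 213.0168]]), 26)
```

View pics/m8.png

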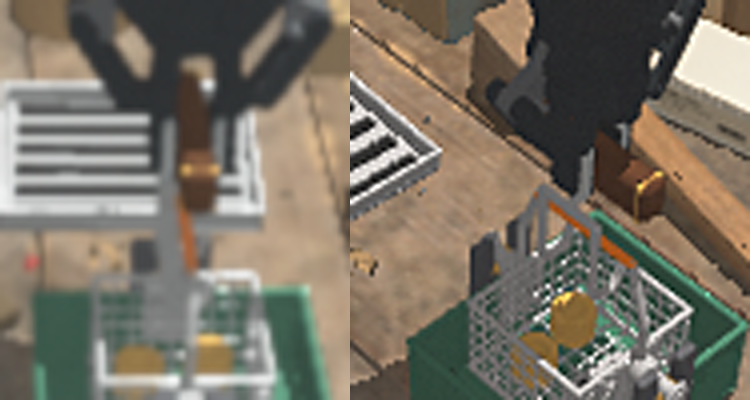

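Bar unmoved and lying inside the hooks' reach (scene crop: hook tops bracket the orange bar; side: shank just left of it). No contact force. Raise slowly until load comes on.

step_arm --moves '[{"rx": 0,"ry": 0,"rz": 0,"dx": 0,"dy": 0,"dz": -7,"gripper": -1},{"rx": 0,"ry": 0,"rz": 0,"dx": 0,"dy": 0,"dz": -8,"gripper": -1},{"rx": 0,"ry": 0,"rz": 0,"dx": 0,"dy": 0,"dz": -6,"gripper": -1},{"rx": 0,"ry": 0,"rz": 0,"dx": 0,"dy": 0,"dz": -3,"gripper": -1},{"rx": 0,"ry": 0,"rz": 0,"dx": 0,"dy": 0,"dz": -2,"gripper": -1},{"rx": 0,"ry": 0,"rz": 0,"dx": 0,"dy": 0,"dz": -2,"gripper": -1},{"rx": 0,"ry": 0,"rz": 0,"dx": 0,"dy": 0,"dz": 0,"gripper": -1},{"rx": 0,"ry": 0,"rz": 0,"dx": 0,"dy": 0,"dz": 0,"gripper": -1}]'

```text
clock: 11.95
tcp_pos: [0.5578, 0.0042, 0.2421]
orientation: [-2.169, -2.273, 0.0]
contact_force: [0.5, -0.3, -1.4]
grip_width: 0.0168
gripper_force: 87.9
```

```bash
python3 - <<'E'
from bar import *
state();a=r.grab_frame('side')
try:print('side',ends('side',a,(290,185,30,40)))
except Exception as e:print(e)
E
```

```text
t 11.95 tcp [0.5578 0.0042 0.2421] yaw y 2.69 zt [-0. -0. -1.] F [ 0.5 -0.3 -1.4] w 0.0168 gf 87.89599657058716
side (array([[305.6884, 198.0435],
       [307.6451, 212.0496]]), 25)
```

step_arm --moves '[{"rx": 0,"ry": 0,"rz": 0,"dx": 0,"dy": 0,"dz": -2,"gripper": -1},{"rx": 0,"ry": 0,"rz": 0,"dx": 0,"dy": 0,"dz": -2,"gripper": -1},{"rx": 0,"ry": 0,"rz": 0,"dx": 0,"dy": 0,"dz": -1,"gripper": -1},{"rx": 0,"ry": 0,"rz": 0,"dx": 0,"dy": 0,"dz": -1,"gripper": -1},{"rx": 0,"ry": 0,"rz": 0,"dx": 0,"dy": 0,"dz": 0,"gripper": -1},{"rx": 0,"ry": 0,"rz": 0,"dx": 0,"dy": 0,"dz": 0,"gripper": -1}]'

```text
clock: 12.75
tcp_pos: [0.5577, 0.0042, 0.2481]
orientation: [-2.169, -2.273, 0.0]
contact_force: [0.7, -0.6, -7.8]
grip_width: 0.0167
gripper_force: 87.8
```

```bash
python3 - <<'E'
from bar import *
state();a=r.grab_frame('side');print(r.get_obs()['moment'])
try:print('side',ends('side',a,(290,185,30,40)))
except Exception as e:print(e)
E
```

```text
t 12.75 tcp [0.5577 0.0042 0.2481] yaw y 2.69 zt [-0. -0. -1.] F [ 0.7 -0.6 -7.8] w 0.0167 gf 87.79564261436462
[-0.0426  0.0098 -0.0357]
side (array([[305.6863, 198.0529],
       [308.0658, 212.1576]]), 25)
```

Load is on (≈6.4 N, the basket's weight), no side force. Lift straight up.

step_arm --moves '[{"rx": 0,"ry": 0,"rz": 0,"dx": 0,"dy": 0,"dz": -3,"gripper": -1},{"rx": 0,"ry": 0,"rz": 0,"dx": 0,"dy": 0,"dz": -4,"gripper": -1},{"rx": 0,"ry": 0,"rz": 0,"dx": 0,"dy": 0,"dz": -5,"gripper": -1},{"rx": 0,"ry": 0,"rz": 0,"dx": 0,"dy": 0,"dz": -5,"gripper": -1},{"rx": 0,"ry": 0,"rz": 0,"dx": 0,"dy": 0,"dz": -6,"gripper": -1},{"rx": 0,"ry": 0,"rz": 0,"dx": 0,"dy": 0,"dz": -7,"gripper": -1},{"rx": 0,"ry": 0,"rz": 0,"dx": 0,"dy": 0,"dz": -8,"gripper": -1},{"rx": 0,"ry": 0,"rz": 0,"dx": 0,"dy": 0,"dz": -8,"gripper": -1},{"rx": 0,"ry": 0,"rz": 0,"dx": 0,"dy": 0,"dz": -8,"gripper": -1},{"rx": 0,"ry": 0,"rz": 0,"dx": 0,"dy": 0,"dz": -8,"gripper": -1},{"rx": 0,"ry": 0,"rz": 0,"dx": 0,"dy": 0,"dz": -8,"gripper": -1},{"rx": 0,"ry": 0,"rz": 0,"dx": 0,"dy": 0,"dz": -8,"gripper": -1},{"rx": 0,"ry": 0,"rz": 0,"dx": 0,"dy": 0,"dz": -7,"gripper": -1},{"rx": 0,"ry": 0,"rz": 0,"dx": 0,"dy": 0,"dz": -4,"gripper": -1},{"rx": 0,"ry": 0,"rz": 0,"dx": 0,"dy": 0,"dz": 0,"gripper": -1},{"rx": 0,"ry": 0,"rz": 0,"dx": 0,"dy": 0,"dz": 0,"gripper": -1}]'

```text
clock: 14.8
tcp_pos: [0.5577, 0.0042, 0.337]
orientation: [-2.168, -2.273, 0.001]
contact_force: [-0.7, -0.5, -7.6]
grip_width: 0.0167
gripper_force: 87.8
```

```bash
cat > orange.py <<'E'
from bar import *
def blobs(n,im):
    h=cv2.cvtColor(im,cv2.COLOR_BGR2HSV);m=((h[...,0]>5)&(h[...,0]<16)&(h[...,1]>200)&(h[...,2]>130)).astype('uint8')
    _,l,s,c=cv2.connectedComponentsWithStats(m,connectivity=8)
    print(n,[(list(map(int,s[i])),c[i].round(1)) for i in range(1,len(s)) if s[i,4]>12])
E
python3 - <<'E'
from orange import *
state();a=r.grab_frame('side');b=r.grab_frame('scene');cv2.imwrite('pics/side9.png',a);cv2.imwrite('pics/scene9.png',b)
blobs('side',a);blobs('scene',b)
o=r.get_obs()['tcp_pos'];P=o-[0,0,.0905]
for s in(-.036,.036):print('expect bar end',proj('side',P+[0,s,0]),proj('scene',P+[0,s,0]))
E
```

```text
t 14.8 tcp [0.5577 0.0042 0.337 ] yaw y 2.69 zt [-0.001 -0.    -1.   ] F [-0.7 -0.5 -7.6] w 0.0167 gf 87.82893776893616
side []
scene [([291, 128, 11, 10, 31], array([296. , 132.4])), ([305, 139, 8, 6, 18], array([308.7, 141.7]))]
expect bar end [307.7939 183.5632] [312.5628 145.6172]
expect bar end [306.6208 167.8506] [288.6591 126.6143]
```

step_arm --moves '[{"rx": 0,"ry": 0,"rz": 0,"dx": 4,"dy": 0,"dz": 0,"gripper": -1},{"rx": 0,"ry": 0,"rz": 0,"dx": 8,"dy": 0,"dz": 0,"gripper": -1},{"rx": 0,"ry": 0,"rz": 0,"dx": 13,"dy": -1,"dz": 0,"gripper": -1},{"rx": 0,"ry": 0,"rz": 0,"dx": 18,"dy": -1,"dz": 0,"gripper": -1},{"rx": 0,"ry": 0,"rz": 0.5,"dx": 22,"dy": -1,"dz": 0,"gripper": -1},{"rx": 0,"ry": 0,"rz": 0.5,"dx": 22,"dy": -1,"dz": 0,"gripper": -1},{"rx": 0,"ry": 0,"rz": 0.5,"dx": 22,"dy": -1,"dz": 0,"gripper": -1},{"rx": 0,"ry": 0,"rz": 0.5,"dx": 20,"dy": -1,"dz": 0,"gripper": -1},{"rx": 0,"ry": 0,"rz": 0,"dx": 17,"dy": -1,"dz": 0,"gripper": -1},{"rx": 0,"ry": 0,"rz": 0,"dx": 13,"dy": 0,"dz": 0,"gripper": -1},{"rx": 0,"ry": 0,"rz": 0,"dx": 9,"dy": 0,"dz": 0,"gripper": -1},{"rx": 0,"ry": 0,"rz": 0,"dx": 5,"dy": 0,"dz": 0,"gripper": -1},{"rx": 0,"ry": 0,"rz": 0,"dx": 2,"dy": 0,"dz": 0,"gripper": -1},{"rx": 0,"ry": 0,"rz": 0,"dx": 0,"dy": 0,"dz": 0,"gripper": -1},{"rx": 0,"ry": 0,"rz": 0,"dx": 0,"dy": 0,"dz": 0,"gripper": -1}]'

```text
clock: 16.77
tcp_pos: [0.5454, 0.1782, 0.3373]
orientation: [2.209, 2.234, -0.0]
contact_force: [-0.6, -0.8, -7.1]
grip_width: 0.0167
gripper_force: 87.8
```

```bash
python3 - <<'E'
from orange import *
import pickle
state();c=r.camera_info('wrist');w=r.grab_frame('wrist');cv2.imwrite('pics/w10.png',w);pickle.dump(c,open('w10.pkl','wb'))
b=r.grab_frame('scene');cv2.imwrite('pics/scene10.png',b);blobs('scene',b)
e=[proj('wrist',(x,y,.018),c).round(0) for x,y in((.452,.206),(.622,.206),(.622,.356),(.452,.356))];print('expected tray corners',e)
h=cv2.cvtColor(w,cv2.COLOR_BGR2HSV);m=((h[...,1]<35)&(h[...,2]>120)).astype('uint8')*255
_,l,s,ct=cv2.connectedComponentsWithStats(cv2.morphologyEx(m,cv2.MORPH_CLOSE,np.ones((9,9))))
print([list(map(int,q)) for q in s[1:] if q[4]>300])
# previous wrist view of near edge and scene mask corners
im=cv2.imread('pics/scene0.png');x,y,ww,hh=170,115,100,70;q=cv2.cvtColor(im[y:y+hh,x:x+ww],cv2.COLOR_BGR2HSV)
m=((q[...,1]<40)&(q[...,2]>110)).astype('uint8');m=cv2.morphologyEx(m,cv2.MORPH_OPEN,np.ones((2,2)))
k=max(cv2.findContours(m,0,2)[0],key=cv2.contourArea);a=cv2.approxPolyDP(cv2.convexHull(k),4,True).reshape(-1,2)+[x,y]
print([(p,onz('scene',p,.018)[:2]) for p in a])
E
```

```text
t 16.77 tcp [0.5454 0.1782 0.3373] yaw y 0.64 zt [ 0. -0. -1.] F [-0.6 -0.8 -7.1] w 0.0167 gf 87.84627199172974
scene [([235, 88, 8, 8, 16], array([238.1,  91.8])), ([246, 97, 8, 7, 15], array([248.9, 100.2]))]
expected tray corners [array([211., 152.]), array([335., 153.]), array([337.,  45.]), array([211.,  44.])]
[[440, 0, 102, 84, 5490], [209, 37, 129, 214, 13752], [427, 172, 50, 75, 2681], [0, 184, 90, 202, 10397], [228, 188, 26, 68, 1191], [165, 215, 39, 39, 829], [29, 393, 33, 27, 460]]
[(array([263, 149]), array([0.6194, 0.2065])), (array([211, 178]), array([0.4516, 0.2095])), (array([180, 146]), array([0.4533, 0.3585])), (array([233, 130]), array([0.6019, 0.3186]))]
```

```bash
python3 - <<'E'
from h import *
import pickle
np.set_printoptions(precision=4,suppress=True)
c=pickle.load(open('w10.pkl','rb'));w=cv2.imread('pics/w10.png');h=cv2.cvtColor(w,cv2.COLOR_BGR2HSV);m=((h[...,1]<35)&(h[...,2]>120)).astype('uint8')*255
m=cv2.morphologyEx(m,cv2.MORPH_CLOSE,np.ones((9,9)));_,l,s,_=cv2.connectedComponentsWithStats(m);k=[i for i in range(1,len(s)) if s[i,0]==209 and s[i,1]==37][0]
for y in(38,42,46,60,80,100,120,140,150):
    x=np.where(l[y]==k)[0];print(y,x.min(),x.max(),onz('wrist',(x.min(),y),.018,c)[:2],onz('wrist',(x.max()+1,y),.018,c)[:2])
print('rows at cols',[(x,np.where(l[:,x]==k)[0][[0,-1]],onz('wrist',(x,np.where(l[:,x]==k)[0][0]),.018,c)[:2]) for x in(225,250,275,300,325)])
print('bottom',[(x,b:=np.where(l[:200,x]==k)[0].max(),onz('wrist',(x,b+1),.018,c)[:2]) for x in(214,218,328,333)])
E
```

```text
38 236 321 [0.4857 0.3635] [0.6011 0.3649]
42 209 336 [0.4487 0.3595] [0.6215 0.3605]
46 209 337 [0.4489 0.3537] [0.6229 0.3548]
60 209 337 [0.4493 0.3335] [0.623  0.3347]
80 209 337 [0.4497 0.3053] [0.6233 0.3066]
100 209 337 [0.4499 0.2776] [0.6237 0.279 ]
120 274 336 [0.5381 0.2492] [0.623  0.2515]
140 276 336 [0.5411 0.2221] [0.6239 0.2242]
150 284 333 [0.552  0.2086] [0.6203 0.2103]
rows at cols [(225, array([ 39, 107]), array([0.4707, 0.3627])), (250, array([ 38, 107]), array([0.5046, 0.363 ])), (275, array([ 38, 137]), array([0.5381, 0.3627])), (300, array([ 38, 154]), array([0.5714, 0.3635])), (325, array([ 39, 250]), array([0.6051, 0.3637]))]
bottom [(214, np.int64(104), array([0.4569, 0.2704])), (218, np.int64(104), array([0.4624, 0.2703])), (328, np.int64(199), array([0.6149, 0.1398])), (333, np.int64(172), array([0.6202, 0.1783]))]
```

step_arm --moves '[{"rx": 0,"ry": 0,"rz": 0,"dx": 4,"dy": 0,"dz": 0,"gripper": -1},{"rx": 0,"ry": 0,"rz": 0,"dx": 8,"dy": -1,"dz": 0,"gripper": -1},{"rx": 0,"ry": 0,"rz": 0,"dx": 13,"dy": -1,"dz": 0,"gripper": -1},{"rx": 0,"ry": 0,"rz": 0,"dx": 18,"dy": -2,"dz": 0,"gripper": -1},{"rx": 0,"ry": 0,"rz": 0,"dx": 20,"dy": -2,"dz": 0,"gripper": -1},{"rx": 0,"ry": 0,"rz": 0,"dx": 17,"dy": -1,"dz": 0,"gripper": -1},{"rx": 0,"ry": 0,"rz": 0,"dx": 12,"dy": -0.6,"dz": 0,"gripper": -1},{"rx": 0,"ry": 0,"rz": 0,"dx": 8,"dy": 0,"dz": 0,"gripper": -1},{"rx": 0,"ry": 0,"rz": 0,"dx": 4,"dy": 0,"dz": 0,"gripper": -1},{"rx": 0,"ry": 0,"rz": 0,"dx": 1,"dy": 0,"dz": 0,"gripper": -1},{"rx": 0,"ry": 0,"rz": 0,"dx": 0,"dy": 0,"dz": 4,"gripper": -1},{"rx": 0,"ry": 0,"rz": 0,"dx": 0,"dy": 0,"dz": 8,"gripper": -1},{"rx": 0,"ry": 0,"rz": 0,"dx": 0,"dy": 0,"dz": 12,"gripper": -1},{"rx": 0,"ry": 0,"rz": 0,"dx": 0,"dy": 0,"dz": 14,"gripper": -1},{"rx": 0,"ry": 0,"rz": 0,"dx": 0,"dy": 0,"dz": 14,"gripper": -1},{"rx": 0,"ry": 0,"rz": 0,"dx": 0,"dy": 0,"dz": 12,"gripper": -1},{"rx": 0,"ry": 0,"rz": 0,"dx": 0,"dy": 0,"dz": 9,"gripper": -1},{"rx": 0,"ry": 0,"rz": 0,"dx": 0,"dy": 0,"dz": 6,"gripper": -1},{"rx": 0,"ry": 0,"rz": 0,"dx": 0,"dy": 0,"dz": 0,"gripper": -1},{"rx": 0,"ry": 0,"rz": 0,"dx": 0,"dy": 0,"dz": 0,"gripper": -1}]'

```text
clock: 19.38
tcp_pos: [0.5368, 0.2839, 0.2588]
orientation: [2.208, 2.235, 0.001]
contact_force: [0.5, 0.2, -6.4]
grip_width: 0.0167
gripper_force: 87.9
```

```bash
python3 - <<'E'
from orange import *
state();b=r.grab_frame('scene');cv2.imwrite('pics/scene11.png',b);blobs('scene',b);delta(.5366,.283,.2235,.64)
E
```

```text
t 19.38 tcp [0.5368 0.2839 0.2588] yaw y 0.69 zt [ 0.001  0.001 -1.   ] F [ 0.5  0.2 -6.4] w 0.0167 gf 87.85053849220276
scene [([218, 103, 6, 7, 13], array([220.3, 105.9]))]
turn first rot [ 0.05 -0.04  0.05] shift in old axes mm [-0.9 -0.3 35.3] in new axes [-0.9 -0.2 35.3]
```

step_arm --moves '[{"rx": 0,"ry": 0,"rz": 0,"dx": 0,"dy": 0,"dz": 5,"gripper": -1},{"rx": 0,"ry": 0,"rz": 0,"dx": 0,"dy": 0,"dz": 7,"gripper": -1},{"rx": 0,"ry": 0,"rz": 0,"dx": 0,"dy": 0,"dz": 6,"gripper": -1},{"rx": 0,"ry": 0,"rz": 0,"dx": 0,"dy": 0,"dz": 5,"gripper": -1},{"rx": 0,"ry": 0,"rz": 0,"dx": 0,"dy": 0,"dz": 4,"gripper": -1},{"rx": 0,"ry": 0,"rz": 0,"dx": 0,"dy": 0,"dz": 2,"gripper": -1},{"rx": 0,"ry": 0,"rz": 0,"dx": 0,"dy": 0,"dz": 1,"gripper": -1},{"rx": 0,"ry": 0,"rz": 0,"dx": 0,"dy": 0,"dz": 1,"gripper": -1},{"rx": 0,"ry": 0,"rz": 0,"dx": 0,"dy": 0,"dz": 1,"gripper": -1},{"rx": 0,"ry": 0,"rz": 0,"dx": 0,"dy": 0,"dz": 0,"gripper": -1}]'

```text
clock: 20.68
tcp_pos: [0.5365, 0.2838, 0.2263]
orientation: [-2.208, -2.235, 0.0]
contact_force: [0.7, 0.1, -7.0]
grip_width: 0.0169
gripper_force: 87.8
```

step_arm --moves '[{"rx": 0,"ry": 0,"rz": 0,"dx": 0,"dy": 0,"dz": 1,"gripper": -1},{"rx": 0,"ry": 0,"rz": 0,"dx": 0,"dy": 0,"dz": 1,"gripper": -1},{"rx": 0,"ry": 0,"rz": 0,"dx": 0,"dy": 0,"dz": 1,"gripper": -1},{"rx": 0,"ry": 0,"rz": 0,"dx": 0,"dy": 0,"dz": 1,"gripper": -1},{"rx": 0,"ry": 0,"rz": 0,"dx": 0,"dy": 0,"dz": 1,"gripper": -1},{"rx": 0,"ry": 0,"rz": 0,"dx": 0,"dy": 0,"dz": 0,"gripper": -1},{"rx": 0,"ry": 0,"rz": 0,"dx": 0,"dy": 0,"dz": 0,"gripper": -1}]'

```text
clock: 21.55
tcp_pos: [0.5369, 0.2839, 0.2218]
orientation: [2.208, 2.234, 0.002]
contact_force: [-0.0, -0.7, -1.6]
grip_width: 0.0167
gripper_force: 88.4
```

step_arm --moves '[{"rx": 0,"ry": 0,"rz": 0,"dx": 0,"dy": 0,"dz": 5,"gripper": -1},{"rx": 0,"ry": 0,"rz": 0,"dx": 0,"dy": 0,"dz": 8,"gripper": -1},{"rx": 0,"ry": 0,"rz": 0,"dx": 0,"dy": 0,"dz": 8,"gripper": -1},{"rx": 0,"ry": 0,"rz": 0,"dx": 0,"dy": 0,"dz": 5,"gripper": -1},{"rx": 0,"ry": 0,"rz": 0,"dx": 0,"dy": 0,"dz": 0,"gripper": -1},{"rx": 0,"ry": 0,"rz": 0,"dx": 0,"dy": 0,"dz": 0,"gripper": -1}]'

```text
clock: 22.3
tcp_pos: [0.5367, 0.2838, 0.1954]
orientation: [2.208, 2.235, 0.0]
contact_force: [0.1, -0.5, -1.7]
grip_width: 0.0165
gripper_force: 88.4
```

```bash
python3 - <<'E'
from orange import *
state();b=r.grab_frame('scene');blobs('scene',b)
for s in(-.036,.036):print(proj('scene',[.5365,.2838+s,.132]))
E
```

```text
t 22.3 tcp [0.5367 0.2838 0.1954] yaw y 0.69 zt [ 0.  0. -1.] F [ 0.1 -0.5 -1.7] w 0.0165 gf 88.39181184768677
scene []
[225.4708 121.6702]
[208.7801 107.0292]
```

step_arm --moves '[{"rx": 0,"ry": 0,"rz": 0,"dx": 0,"dy": -4,"dz": 0,"gripper": -1},{"rx": 0,"ry": 0,"rz": 0,"dx": 0,"dy": -7,"dz": 0,"gripper": -1},{"rx": 0,"ry": 0,"rz": 0,"dx": 0,"dy": -8,"dz": 0,"gripper": -1},{"rx": 0,"ry": 0,"rz": 0,"dx": 0,"dy": -7,"dz": 0,"gripper": -1},{"rx": 0,"ry": 0,"rz": 0,"dx": 0,"dy": -5,"dz": 0,"gripper": -1},{"rx": 0,"ry": 0,"rz": 0,"dx": 0,"dy": 0,"dz": 0,"gripper": -1},{"rx": 0,"ry": 0,"rz": 0,"dx": 0,"dy": 0,"dz": 0,"gripper": -1}]'

```text
clock: 23.22
tcp_pos: [0.5057, 0.2834, 0.1954]
orientation: [2.208, 2.235, 0.001]
contact_force: [-0.3, -0.5, -0.9]
grip_width: 0.0167
gripper_force: 88.4
```

```bash
python3 - <<'E'
from orange import *
state();b=r.grab_frame('scene');blobs('scene',b);print(ends('scene',b,(200,100,35,30)))
E
```

```text
t 23.23 tcp [0.5057 0.2834 0.1954] yaw y 0.68 zt [ 0.  0. -1.] F [-0.3 -0.5 -0.9] w 0.0167 gf 88.39185118675232
scene []
(array([[211.0273, 100.3744],
       [214.5862, 109.6195]]), 44)
```

step_arm --moves '[{"rx": 0,"ry": 0,"rz": 0,"dx": 0,"dy": 0,"dz": -5,"gripper": -1},{"rx": 0,"ry": 0,"rz": 0,"dx": 0,"dy": 0,"dz": -8,"gripper": -1},{"rx": 0,"ry": 0,"rz": 0,"dx": 0,"dy": 0,"dz": -8,"gripper": -1},{"rx": 0,"ry": 0,"rz": 0,"dx": 0,"dy": 0,"dz": -8,"gripper": -1},{"rx": 0,"ry": 0,"rz": 0,"dx": 0,"dy": 0,"dz": -8,"gripper": -1},{"rx": 0,"ry": 0,"rz": 0,"dx": 0,"dy": 0,"dz": 0,"gripper": -1}]'

```text
clock: 24.02
tcp_pos: [0.5059, 0.2836, 0.2331]
orientation: [2.208, 2.235, 0.002]
contact_force: [0.0, 0.1, -1.9]
grip_width: 0.0168
gripper_force: 88.4
```

step_arm --moves '[{"rx": 0,"ry": 0,"rz": 0,"dx": 0,"dy": 0,"dz": -16,"gripper": -1},{"rx": 0,"ry": 0,"rz": 0,"dx": 0,"dy": 0,"dz": -20,"gripper": -1},{"rx": 0,"ry": 0,"rz": -0.6,"dx": 0,"dy": 0,"dz": -10,"gripper": -1},{"rx": 0,"ry": 0,"rz": 0,"dx": 0,"dy": 0,"dz": 0,"gripper": -1},{"rx": 0,"ry": 0,"rz": 0,"dx": -20,"dy": 0,"dz": 0,"gripper": -1},{"rx": 0,"ry": 0,"rz": 0,"dx": -40,"dy": 2,"dz": 0,"gripper": -1},{"rx": 0,"ry": 0,"rz": 0,"dx": -50,"dy": 5,"dz": 0,"gripper": -1},{"rx": 0,"ry": 0,"rz": 0,"dx": -50,"dy": 5,"dz": 0,"gripper": -1},{"rx": 0,"ry": 0,"rz": 0,"dx": -50,"dy": 5,"dz": 0,"gripper": -1},{"rx": 0,"ry": 0,"rz": 0,"dx": -50,"dy": 5,"dz": 0,"gripper": -1},{"rx": 0,"ry": 0,"rz": 0,"dx": -50,"dy": 5,"dz": 0,"gripper": -1},{"rx": 0,"ry": 0,"rz": 0,"dx": -50,"dy": 5,"dz": 0,"gripper": -1},{"rx": 0,"ry": 0,"rz": 0,"dx": -50,"dy": 5,"dz": 0,"gripper": -1},{"rx": 0,"ry": 0,"rz": 0,"dx": -50,"dy": 5,"dz": 0,"gripper": -1},{"rx": 0,"ry": 0,"rz": 0,"dx": -50,"dy": 5,"dz": 0,"gripper": -1},{"rx": 0,"ry": 0,"rz": 0,"dx": -45,"dy": 3,"dz": 0,"gripper": -1},{"rx": 0,"ry": 0,"rz": 0,"dx": -30,"dy": 0,"dz": 0,"gripper": -1},{"rx": 0,"ry": 0,"rz": 0,"dx": -11,"dy": 0,"dz": 0,"gripper": -1},{"rx": 0,"ry": 0,"rz": 0,"dx": 0,"dy": 0,"dz": 0,"gripper": -1},{"rx": 0,"ry": 0,"rz": 0,"dx": 0,"dy": 0,"dz": 0,"gripper": -1}]'

```text
clock: 26.52
tcp_pos: [0.5691, -0.3096, 0.2779]
orientation: [-2.193, -2.247, -0.001]
contact_force: [0.8, -0.2, -2.1]
grip_width: 0.0171
gripper_force: 88.4
```

```bash
python3 - <<'E'
from orange import *
state();delta(.5688,-.3118,.1285,1.29)
import pickle
b=r.grab_frame('scene');a=r.grab_frame('side');cv2.imwrite('pics/scene12.png',b);cv2.imwrite('pics/side12.png',a);blobs('scene',b);blobs('side',a)
S,_=ends('scene',b,(203,98,30,32));D,_=ends('side',a,(280,135,35,45));print(S,D)
A=two(('scene',S[0]),('side',D[0]));B=two(('scene',S[1]),('side',D[1]));print('bar',A,B,np.linalg.norm(A-B))
E
```

```text
t 26.52 tcp [ 0.5691 -0.3096  0.2779] yaw y 1.4 zt [-0.     0.001 -1.   ] F [ 0.8 -0.2 -2.1] w 0.0171 gf 88.38759541511536
turn first rot [-0.02 -0.08  0.11] shift in old axes mm [ -2.4  -0.3 149.4] in new axes [ -2.2  -0.4 149.4]
scene []
side []
[[207.9003 106.1142]
 [225.5479 121.518 ]] [[295.7788 152.0104]
 [296.2991 163.0331]]
bar [0.5386 0.3269 0.1306] [0.5379 0.2485 0.1344] 0.07849421016048809
```

Basket stands in the tray: bar triangulates at (0.538, 0.288, 0.1325) with equal end heights. Now hang the lifter up.

step_arm --moves '[{"rx": 0,"ry": 0,"rz": 0.1,"dx": -2,"dy": -0.4,"dz": 0,"gripper": -1},{"rx": 0,"ry": 0,"rz": 0,"dx": 0,"dy": 0,"dz": 10,"gripper": -1},{"rx": 0,"ry": 0,"rz": 0,"dx": 0,"dy": 0,"dz": 20,"gripper": -1},{"rx": 0,"ry": 0,"rz": 0,"dx": 0,"dy": 0,"dz": 25,"gripper": -1},{"rx": 0,"ry": 0,"rz": 0,"dx": 0,"dy": 0,"dz": 25,"gripper": -1},{"rx": 0,"ry": 0,"rz": 0,"dx": 0,"dy": 0,"dz": 25,"gripper": -1},{"rx": 0,"ry": 0,"rz": 0,"dx": 0,"dy": 0,"dz": 15,"gripper": -1},{"rx": 0,"ry": 0,"rz": 0,"dx": 0,"dy": 0,"dz": 0,"gripper": -1},{"rx": 0,"ry": 0,"rz": 0,"dx": 0,"dy": 0,"dz": 0,"gripper": -1}]'

```text
clock: 27.75
tcp_pos: [0.5689, -0.3138, 0.1589]
orientation: [2.198, 2.243, 0.0]
contact_force: [-0.9, -0.3, -1.2]
grip_width: 0.0166
gripper_force: 88.4
```

```bash
python3 - <<'E'
from h import *
state();delta(.5688,-.3118,.1285,1.29)
E
```

```text
t 27.75 tcp [ 0.5689 -0.3138  0.1589] yaw y 1.18 zt [ 0.001 -0.001 -1.   ] F [-0.9 -0.3 -1.2] w 0.0166 gf 88.38952302932739
turn first rot [ 0.05  0.04 -0.11] shift in old axes mm [ 2.  -0.1 30.4] in new axes [ 2.  -0.  30.4]
```

step_arm --moves '[{"rx": 0,"ry": 0,"rz": -0.1,"dx": 2,"dy": 0,"dz": 6,"gripper": -1},{"rx": 0,"ry": 0,"rz": 0,"dx": 0,"dy": 0,"dz": 8,"gripper": -1},{"rx": 0,"ry": 0,"rz": 0,"dx": 0,"dy": 0,"dz": 7,"gripper": -1},{"rx": 0,"ry": 0,"rz": 0,"dx": 0,"dy": 0,"dz": 4,"gripper": -1},{"rx": 0,"ry": 0,"rz": 0,"dx": 0,"dy": 0,"dz": 3,"gripper": -1},{"rx": 0,"ry": 0,"rz": 0,"dx": 0,"dy": 0,"dz": 2,"gripper": -1},{"rx": 0,"ry": 0,"rz": 0,"dx": 0,"dy": 0,"dz": 0,"gripper": -1},{"rx": 0,"ry": 0,"rz": 0,"dx": 0,"dy": 0,"dz": 0,"gripper": -1}]'

```text
clock: 28.75
tcp_pos: [0.5685, -0.3115, 0.1285]
orientation: [2.196, 2.246, 0.0]
contact_force: [-0.3, -0.5, 0.1]
grip_width: 0.0167
gripper_force: 88.9
```

step_arm --moves '[{"rx": 0,"ry": 0,"rz": 0,"dx": 0,"dy": 0,"dz": 0,"gripper": -0.4},{"rx": 0,"ry": 0,"rz": 0,"dx": 0,"dy": 0,"dz": 0,"gripper": 0},{"rx": 0,"ry": 0,"rz": 0,"dx": 0,"dy": 0,"dz": 0,"gripper": 0.5},{"rx": 0,"ry": 0,"rz": 0,"dx": 0,"dy": 0,"dz": 0,"gripper": 1},{"rx": 0,"ry": 0,"rz": 0,"dx": 0,"dy": 0,"dz": 0,"gripper": 1},{"rx": 0,"ry": 0,"rz": 0,"dx": 0,"dy": 0,"dz": 0,"gripper": 1},{"rx": 0,"ry": 0,"rz": 0,"dx": 0,"dy": 0,"dz": 0,"gripper": 1},{"rx": 0,"ry": 0,"rz": 0,"dx": 0,"dy": 0,"dz": 0,"gripper": 1}]'

```text
clock: 29.75
tcp_pos: [0.5685, -0.3114, 0.1283]
orientation: [-2.196, -2.246, 0.0]
contact_force: [-0.2, -0.0, -0.4]
grip_width: 0.0852
gripper_force: 0.0
```

step_arm --moves '[{"rx": 0,"ry": 0,"rz": 0,"dx": 0,"dy": 0,"dz": -10,"gripper": 1},{"rx": 0,"ry": 0,"rz": 0,"dx": 0,"dy": 0,"dz": -25,"gripper": 1},{"rx": 0,"ry": 0,"rz": 0,"dx": 0,"dy": 0,"dz": -40,"gripper": 1},{"rx": 0,"ry": 0,"rz": 0,"dx": 0,"dy": 0,"dz": -40,"gripper": 1},{"rx": 0,"ry": 0,"rz": 0,"dx": -26,"dy": 0,"dz": -10,"gripper": 1},{"rx": 0,"ry": 0,"rz": 0,"dx": 0,"dy": 0,"dz": 0,"gripper": 1},{"rx": 0,"ry": 0,"rz": 0,"dx": 0,"dy": 0,"dz": 0,"gripper": 1},{"rx": 0,"ry": 0,"rz": 0,"dx": 0,"dy": 0,"dz": 0,"gripper": 1}]'

```text
clock: 30.75
tcp_pos: [0.569, -0.336, 0.2524]
orientation: [-2.194, -2.246, 0.0]
contact_force: [-0.4, -0.1, -0.9]
grip_width: 0.0851
gripper_force: 0.0
```

```bash
python3 - <<'E'
from orange import *
state();c=r.camera_info('wrist');im=r.grab_frame('wrist').astype(int)
m=((im[...,2]<110)&(im[...,2]-im[...,0]>12)&(im.sum(2)<230)).astype('uint8');m[:,:255]=0;m[:,305:]=0;m[245:]=0
n,l,s,ct=cv2.connectedComponentsWithStats(m);k=1+np.argmax(s[1:,4]);print(s[k])
for y in(130,160,190,220):
    x=np.where(l[y]==k)[0]
    if len(x):print(len(x),onz('wrist',((x.min()+x.max())/2,y),.138,c))
for n in('scene','side'):   # compare stand, tools with start picture; brass in basket
    a=r.grab_frame(n);a0=cv2.imread(f'pics/{n}0.png')
    d=np.abs(a.astype(int)-a0).max(2)
    for nm,(x,y,w,h) in (dict(stand=(385,265,60,60),brushspanner=(205,195,100,105)) if n=='scene' else dict(stand=(290,325,55,45),brushspanner=(210,215,55,85))).items():
        print(n,nm,'changed px',int((d[y:y+h,x:x+w]>60).sum()),'of',w*h)
    hv=cv2.cvtColor(a,cv2.COLOR_BGR2HSV);x,y,w,h=(180,95,75,75) if n=='scene' else (262,150,70,55)
    q=hv[y:y+h,x:x+w];bm=((q[...,0]>15)&(q[...,0]<28)&(q[...,1]>150)&(q[...,2]>90)).astype('uint8')
    _,_,s,ct=cv2.connectedComponentsWithStats(bm,connectivity=8);print('brass',[(int(s[i,4]),(ct[i]+[x,y]).round(1)) for i in range(1,len(s)) if s[i,4]>6])
    if n=='scene':S,_=ends(n,a,(203,98,30,32))
    else:D,_=ends(n,a,(280,135,35,45))
A=two(('scene',S[0]),('side',D[0]));B=two(('scene',S[1]),('side',D[1]));print('bar',A,B)
E
```

```text
t 30.75 tcp [ 0.569  -0.336   0.2524] yaw y 1.35 zt [-0.001  0.001 -1.   ] F [-0.4 -0.1 -0.9] w 0.0851 gf 0.0
[ 268  121   24  114 2471]
18 [ 0.5677 -0.273   0.138 ]
24 [ 0.5686 -0.2949  0.138 ]
24 [ 0.5691 -0.3172  0.138 ]
22 [ 0.5697 -0.3404  0.138 ]
scene stand changed px 563 of 3600
scene brushspanner changed px 1849 of 10500
brass [(25, array([217. , 113.4])), (68, array([222.1, 138.9])), (30, array([213.3, 144.1]))]
side stand changed px 473 of 2475
side brushspanner changed px 1119 of 4675
brass []
bar [0.5386 0.3269 0.1306] [0.5379 0.2486 0.1343]
```

```bash
python3 -c "
from bench import r
print(r.hand_in())"
```

```text
the job is handed in; nothing more can be done
None
```

The basket stands level in the drip tray and the lifter is back on its stand; the job was handed in at about 31 s. The last images confirm the basket's position and both bushes, but not the spacer, and the brush and spanner check was inconclusive (the arm never worked near them).

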